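# Bring the specimen tray forward

## Robot

A 6-joint arm with a two-finger parallel gripper is mounted at the origin on a cart in front of the work surface, level with it; the furniture and walls round the work are solid. World frame = base frame: x ahead of the robot, y to its left, z up, the work surface at z = 0. Lengths are in m, angles in rad, forces in N, time in s.
With the tool pointing down it reaches from about 0.425 to 0.95 m from the base axis. Payload 3.5 kg.
Tool frame: the origin (TCP) lies midway between the tips of the shut fingers; the grasp point (between the pads) lies 19 mm behind it (ctrl.pinch_z is the distance from the TCP to the grasp point, in m); z points along the fingers, y is the line along which they close (so a half turn about z gives the same grasp; the last joint's range is limited). The gripper opens to 85 mm and grips with 20 to 120 N. Pads are 22 mm wide; open, the fingers measure 114 mm over their backs; the gripper's body (76 mm by 85 mm) begins 54 mm behind the grasp point. The pads swing forward as they close: fully open they stand 13 mm farther back than shut.
Start: joints at [-1.498, 0.286, 1.577, -0, 1.279, -0.15], TCP at [0.149, -0.658, 0.231] pointing down, gripper open.
Joint ranges: [-2.77, 2.77], [-0.9, 2.22], [0.21, 2.48], [-1.53, 4.67], [0.24, 2.81], [-2.84, 2.84]. Speed limits (rad/s): [2.79, 2.79, 3.14, 3.14, 3.14, 3.14].

## Interface

Orientations are given as a unit quaternion [x, y, z, w].
In Python, from plant import get_state, viewer, sign_off, ctrl gives the robot as it stands. The module is installed in compiled form; this text tells all that it offers.
- The arm moves only by the shell command python3 -m handwheel 'ROWS' [FORCE]. ROWS is JSON, a list that holds one entry, the list of rows, each a list of 5 numbers: the finger opening in m, from 0 to 0.0854, then the shift along the tool's x, y, z in m, then the turn about the tool's z in degrees. In form: [[[claw, x, y, z, spin], ...]]. A call has 1 to 12 rows; each row shifts and turns the commanded pose from where the row before left it, along the tool's axes as they then stand; what a row does not reach is not made up. A row lasts 1/12 s, in which the tool goes at most 41.7 mm and 7.16 degrees, less where a joint would pass 70% of its speed; a pose out of reach is approached as far as the arm can. A call is refused whole if a number of a shift passes 0.0417 or a number of a turn 7.16, either way. A call with a gripper value outside its range is refused whole. The fingers move at their own pace and stop on an object; FORCE is the grip in N (left out, the last holds). Time passes only in rows, so rows that do not move let the fingers close. It gives the time, the measured TCP pose, the force, the opening and the grip force at its end, in the units of the state.
- get_state(): the state, without advancing time (a new reading comes with each control period).
- viewer.read_camera(name): name is "side" or "top" or "wrist"; returns the picture (480x640x3 uint8, blue, green, red); there is no depth.
- viewer.camera_params(name): a dict with "fov_y" (degrees; the focal length in pixels is half the picture's height over the tangent of half this angle, whatever the lens; pixels are square), "cx", "cy" (the principal point, pixels), "xyz" and "attitude" of the camera in the world; the wrist camera has in their place "hand_eye" (4x4, takes a point from camera to tool coordinates, whose origin is the TCP and whose axes are the flange's). Camera axes: x right, y up, looking along -z (the intrinsics and any distortion apply to the point x, -y, -z); pixel columns grow to the right and rows downward; lengths in m; the calibration is good to about 2 mm. A picture is of the moment at which its call begins: read the wrist's pose just before it. camera_params takes no time and is no camera call.
- sign_off(): hands the job in; it is judged then, once.
Trained networks look in the newest picture that a camera, given by its name, has taken for a name from the list of things; names that differ only in an ending like _2 or _b are one class to them, and where a whole thing is asked for, a point or a joint stands for the part that bears it (a point fixed in the world has none). Each returns a list of dicts, best first, with "confidence" (0 to 1); they miss things now and then, are a little off and sometimes report something else, mostly with a low value. They report only what shows in the picture. A call takes as long as a camera call. They do not tell look-alikes from the thing itself.
- viewer.look_for(camera, name): "extent" ([left, top, width, height] as shares, 0 to 1, of the picture: columns of its width, rows of its height, round what is visible of it).
- viewer.outline_of(camera, name): "mask" (480x640 bool, what is visible of it) and "extent" ([left, top, width, height] as shares, 0 to 1, of the picture: columns of its width, rows of its height, round what is visible of it).
- viewer.pinpoint(camera, name): "xy" ([column, row] as shares, 0 to 1, of the picture: columns of its width, rows of its height: a listed point, or the origin of a listed thing).
The state is a dict: "time": time; "qpos": joint angles; "dq": joint speeds; "joint_efforts": joint torques, N m; "eef_pos": TCP position; "tcp_rot": TCP orientation; "contact_force": force on the tool from outside, world axes, zero at the start; "wrist_torque": the same for the moment, N m; "opening": opening from 0.0 (shut) to 1.0 (fully open); "finger_force": force on a finger pad.
Only numpy, scipy, OpenCV 4.12 (cv2) and the standard library are available. Lean on these libraries where they do the work, as an engineer would, in place of code of your own. Each camera call takes 0.05 s, during which the arm holds its last target. There are 200 camera calls.

## Task

Three small trays on rails stand side by side. With your fingertips only, first push the empty tray that was left partly out fully home, then hook a fingertip behind the upright lip of the tray with the specimen cup in it and draw that tray out to its stop, so that two trays are never out together. Pinch and lift nothing, do not touch the cup, which must ride along standing in its pocket, and leave the tape tray shut and everything else where it is.

Things in the scene. Friction and masses are not known exactly. Their poses are not given: they have to be found in the camera images.
- edge_cup (a point): Cup tray (carries the standing specimen cup; starts home): middle of the top edge of the INNER face of the tray's upright lip, 50 mm above the table; moves with the tray. x points level along the rail, inward (away from the robot), y along the lip, z up. The lip is 80 mm wide, 10 mm thick (outer face at x = -10 mm). Behind it from x = 0 to 67 mm is open space for fingertips over the tray floor (11 mm above the table).
- tray_cup (a joint): Cup tray (carries the standing specimen cup; starts home): how far it is drawn out, m: 0 = fully home, 0.100 = fully out, at its stop; it moves along -x of its edge point as the value grows. Slides with about 1.5 N of friction and light damping, stays where it is left, no spring or latch, cannot lift off
- frame_cup: Cup tray's frame: an aluminium rail frame 150 x 102 x 28 mm on the table with a grey plastic tray that slides out of its front, fixed to the table, no roof. Origin: centre of its underside; x along the rail inward, z up. The tray's square pocket (inner 64 x 64 mm, wall tops 26 mm above the table) is centred 103 mm behind the lip's inner face. All three are alike but for the load; which stands left, middle or right varies
- edge_open (a point): Empty tray (starts partly drawn out): middle of the top edge of the INNER face of the tray's upright lip, 50 mm above the table; moves with the tray. x points level along the rail, inward (away from the robot), y along the lip, z up. The lip is 80 mm wide, 10 mm thick (outer face at x = -10 mm). Behind it from x = 0 to 67 mm is open space for fingertips over the tray floor (11 mm above the table).
- tray_open (a joint): Empty tray (starts partly drawn out): how far it is drawn out, m: 0 = fully home, 0.100 = fully out, at its stop; it moves along -x of its edge point as the value grows. Slides with about 1.5 N of friction and light damping, stays where it is left, no spring or latch, cannot lift off
- frame_open: Empty tray's frame: an aluminium rail frame 150 x 102 x 28 mm on the table with a grey plastic tray that slides out of its front, fixed to the table, no roof. Origin: centre of its underside; x along the rail inward, z up. The tray's square pocket (inner 64 x 64 mm, wall tops 26 mm above the table) is centred 103 mm behind the lip's inner face. All three are alike but for the load; which stands left, middle or right varies
- edge_tape (a point): Tape tray (carries the tape roll; starts home): middle of the top edge of the INNER face of the tray's upright lip, 50 mm above the table; moves with the tray. x points level along the rail, inward (away from the robot), y along the lip, z up. The lip is 80 mm wide, 10 mm thick (outer face at x = -10 mm). Behind it from x = 0 to 67 mm is open space for fingertips over the tray floor (11 mm above the table).
- tray_tape (a joint): Tape tray (carries the tape roll; starts home): how far it is drawn out, m: 0 = fully home, 0.100 = fully out, at its stop; it moves along -x of its edge point as the value grows. Slides with about 1.5 N of friction and light damping, stays where it is left, no spring or latch, cannot lift off
- frame_tape: Tape tray's frame: an aluminium rail frame 150 x 102 x 28 mm on the table with a grey plastic tray that slides out of its front, fixed to the table, no roof. Origin: centre of its underside; x along the rail inward, z up. The tray's square pocket (inner 64 x 64 mm, wall tops 26 mm above the table) is centred 103 mm behind the lip's inner face. All three are alike but for the load; which stands left, middle or right varies
- cup: Capped specimen cup, white lid, 55 mm wide, 72 mm tall, standing loose in the cup tray's pocket, its underside 11 mm above the table. Origin: centre of its underside, z up
- tape: Tape roll lying flat, 58 mm across, 19 mm high, loose in the tape tray's pocket. Origin: centre of its underside, z up
- spare_cup: Bystander: another specimen cup, 55 mm wide, 72 mm tall, standing on the table itself. Origin: centre of underside
- dropper: Bystander: dropper bottle, 33 mm wide, 106 mm tall, standing on the table. Origin: centre of underside
- loose_tube: Bystander: sample tube lying on the table, 88 mm long, 17 mm high. Origin: centre of underside; y along the tube
Things that resemble listed ones, but are neither listed nor needed, are in the scene too. Of the things that look like the tape, the larger one is meant. Several things have the shape of the cup; the one meant has the colours described above.

How it is judged:
By the outcome, as a careful person would: the job done as asked, in the order asked, and still so for the second after the job is handed in, with the robot touching nothing.
It also fails if it takes over 54 s, if anything falls off the work surface, if the arm or the gripper's body presses on something with over 40 N, if the wrist force passes 120 N, or if a joint passes its speed limit or range.

## Working session

There is one attempt and no reset: what is moved stays moved. The work goes in short steps, Python scripts to look and compute and a shell command to move; the robot and the scene stay as the last step left them, time stands still between calls to the robot, and variables do not carry over. Pictures are saved under pics/ and viewed, at most 10 in all, crops included, and the job is handed in when it is done.

```bash
mkdir -p pics; cat > h.py <<'E'
import numpy as np, cv2
from scipy.spatial.transform import Rotation as R
from plant import get_state, viewer, sign_off, ctrl
def ray(cam,u,v):
    p=viewer.camera_params(cam); f=240/np.tan(np.radians(p['fov_y'])/2)
    k=p.get('distortion')
    d=np.array([(u-p['cx'])/f,-(v-p['cy'])/f,-1.])
    if 'xyz' in p:
        a=np.array(p['attitude'],float); M=R.from_quat(a).as_matrix() if a.size==4 else a
        return np.array(p['xyz']),M@d
    s=get_state(); H=np.array(p['hand_eye']); M=R.from_quat(s['tcp_rot']).as_matrix()
    return M@H[:3,3]+s['eef_pos'],M@H[:3,:3]@d
def at(cam,u,v,z):
    o,d=ray(cam,u,v); return o+d*(z-o[2])/d[2]
E
python3 - <<'E'
from h import *
for c in ['top','side']:
    im=viewer.read_camera(c); cv2.imwrite(f'pics/{c}0.png',im); print(c,viewer.camera_params(c))
    for n,z in [('edge_cup',.05),('edge_open',.05),('edge_tape',.05),('cup',.011),('tape',.011),('frame_cup',0),('spare_cup',0),('dropper',0),('loose_tube',0)]:
        for r in viewer.pinpoint(c,n)[:4]:
            u,v=r['xy'][0]*640,r['xy'][1]*480
            print(n,round(r['confidence'],2),int(u),int(v),at(c,u,v,z).round(3))
print(viewer.camera_params('wrist'));s=get_state();print(s['time'],s['eef_pos'],s['tcp_rot'])
E
```

```text
top {'fov_y': 49.13397465693719, 'cx': 314.41855808492505, 'cy': 240.57529417772662, 'xyz': array([0.52513251, 0.03249841, 1.14929982]), 'attitude': array([ 0.03874374, -0.04347684, -0.70210961,  0.70968358])}
edge_cup 0.98 151 279 [0.569 0.364 0.05 ]
edge_open 0.82 337 297 [ 0.534 -0.024  0.05 ]
edge_tape 0.55 249 267 [0.596 0.161 0.05 ]
cup 0.87 166 231 [0.676 0.35  0.011]
cup 0.74 215 331 [0.46  0.234 0.011]
cup 0.34 172 225 [0.687 0.335 0.011]
tape 0.63 266 155 [0.847 0.134 0.011]
tape 0.57 255 221 [0.7   0.155 0.011]
frame_cup 0.68 168 228 [0.682 0.348 0.   ]
spare_cup 0.78 420 272 [ 0.592 -0.207  0.   ]
dropper 0.71 463 333 [ 0.461 -0.299  0.   ]
side {'fov_y': 44.664100958421194, 'cx': 317.38610095400367, 'cy': 236.63913140459678, 'xyz': array([ 0.61359195, -1.20093055,  0.8977259 ]), 'attitude': array([ 0.47446113, -0.00652536, -0.0283339 ,  0.87979614])}
edge_cup 0.83 277 187 [0.566 0.364 0.05 ]
edge_open 0.96 260 264 [ 0.525 -0.028  0.05 ]
edge_tape 0.62 286 223 [0.593 0.158 0.05 ]
cup 0.69 240 227 [0.459 0.209 0.011]
cup 0.58 313 199 [0.676 0.35  0.011]
tape 0.81 326 233 [0.701 0.16  0.011]
tape 0.15 310 201 [0.665 0.338 0.011]
frame_cup 0.79 319 200 [0.693 0.367 0.   ]
frame_cup 0.25 316 200 [0.685 0.366 0.   ]
spare_cup 0.82 282 326 [ 0.576 -0.203 -0.   ]
dropper 0.63 225 360 [ 0.456 -0.299  0.   ]
loose_tube 0.51 232 318 [ 0.462 -0.167  0.   ]
{'fov_y': 60.56634511624524, 'cx': 317.8699340552276, 'cy': 234.06362794296436, 'hand_eye': array([[-8.54498193e-04,  9.61635268e-01,  2.74329876e-01,
         7.02791231e-02],
       [ 9.99999635e-01,  8.26287943e-04,  2.18387637e-04,
         5.64655500e-05],
       [-1.66662152e-05,  2.74329962e-01, -9.61635623e-01,
        -1.41811764e-01],
       [ 0.00000000e+00,  0.00000000e+00,  0.00000000e+00,
         1.00000000e+00]])}
1.0 [ 0.14916152 -0.65830396  0.23132123] [ 9.93804151e-01  1.11145446e-01  1.17391049e-05 -8.51474132e-06]
```

View pics/top0.png

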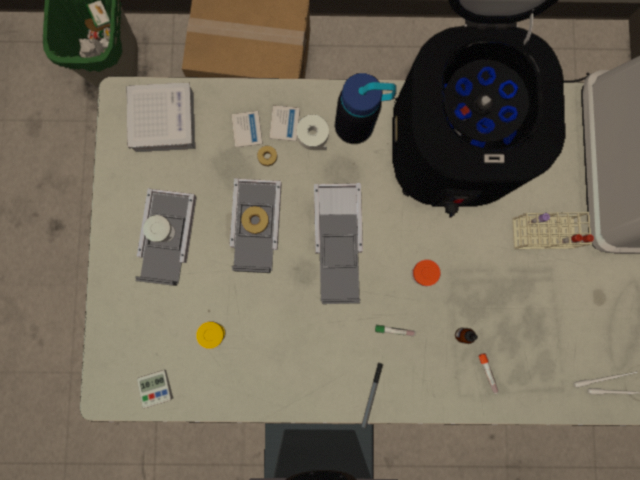

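View pics/side0.png

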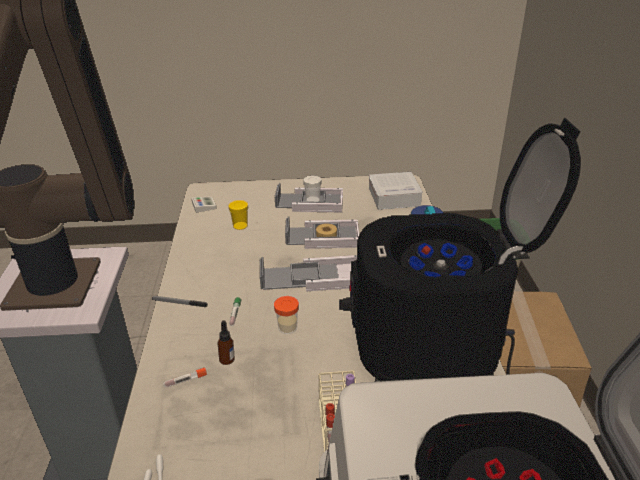

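The top view shows, left to right, the cup tray (lip at about pixel 157,280), the tape tray (252,268) and the open empty tray (340,298). All three lips face the robot. I'll zoom in to get the rail directions.

```bash
python3 - <<'E'
import cv2
im=cv2.imread('pics/top0.png')[175:310,125:375]
cv2.imwrite('pics/crop1.png',cv2.resize(im,None,fx=3.2,fy=3.2,interpolation=cv2.INTER_CUBIC))
E
```

```text
(no output)
```

View pics/crop1.png

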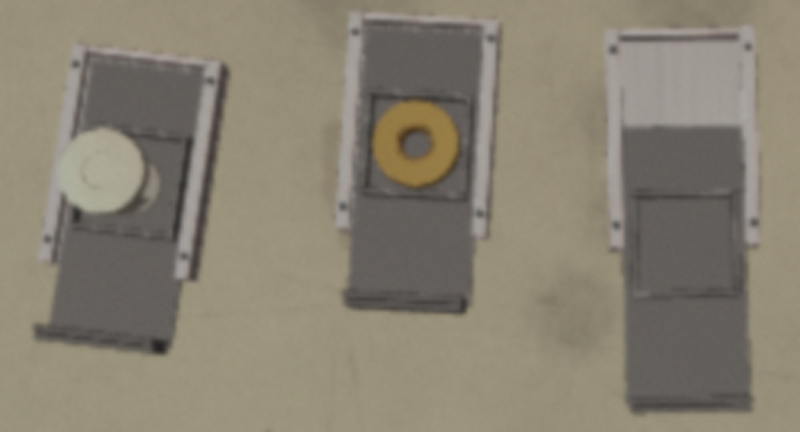

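The crop shows the cup frame rail screws at (75,63), (47,240), (210,80) and (184,257). The open frame screws are at (613,48), (616,226), (748,46) and (753,222), and its tray is about 80 mm out.

```bash
python3 - <<'E'
from h import *
g=lambda u,v,z:at('top',125+u/3.2,175+v/3.2,z)
for n,q in dict(cup=[(75,63),(47,240),(210,80),(184,257)],open=[(613,48),(616,226),(748,46),(753,222)],tape=[(355,32),(343,206),(491,38),(480,213)]).items():
    P=np.array([g(*a,.028) for a in q]); d=P[0]-P[1]+P[2]-P[3]; yaw=np.arctan2(d[1],d[0])
    print(n,'centre',P.mean(0).round(4),'yaw deg',np.degrees(yaw).round(2), 'len',np.linalg.norm(d)/2)
for n,a,b in [('cup',(37,327),(165,342)),('tape',(346,293),(466,298)),('open',(630,398),(750,397))]:
    A,B=g(*a,.05),g(*b,.05); d=A-B; print(n,'lip mid',(A+B)/2,'yaw',np.degrees(np.arctan2(-d[0],d[1])),'w',np.linalg.norm(d))
s=get_state();M=R.from_quat(s['tcp_rot']).as_matrix();print(M.round(3))
E
```

```text
cup centre [0.6868 0.347  0.028 ] yaw deg -6.13 len 0.12118568550248886
open centre [ 0.7077 -0.0254  0.028 ] yaw deg 1.57 len 0.1210598382131752
tape centre [0.7147 0.1539 0.028 ] yaw deg -2.39 len 0.1195859090040249
cup lip mid [0.56818576 0.35415525 0.05      ] yaw -6.051148501199366 w 0.08414390140665857
tape lip mid [0.59575917 0.15616082 0.05      ] yaw -1.77084792880098 w 0.07856611308617496
open lip mid [ 0.53135079 -0.03004034  0.05      ] yaw 1.0668092029485001 w 0.07810364461544661
[[ 0.975  0.221  0.   ]
 [ 0.221 -0.975  0.   ]
 [ 0.    -0.    -1.   ]]
```

```bash
python3 -m handwheel '[[[0,0,0,0,5.65],[0,0,0,0,5.65],[0,0.029,-0.025,0,0],[0,0.029,-0.025,0,0],[0,0.029,-0.025,0,0],[0,0.029,-0.025,0,0],[0,0.029,-0.025,0,0],[0,0.029,-0.025,0,0],[0,0.029,-0.025,0,0],[0,0.029,-0.025,0,0],[0,0.029,-0.025,0,0],[0,0.029,-0.025,0,0]]]'; python3 -m handwheel '[[[0,0.029,-0.025,0,0],[0,0.029,-0.025,0,0],[0,0,-0.035,0,0],[0,0,-0.035,0,0],[0,0,-0.035,0,0],[0,0,-0.035,0,0],[0,0,-0.035,0,0],[0,0,-0.035,0,0],[0,0,-0.035,0.01,0],[0,0,-0.03,0.01,0],[0,0,-0.02,0.01,0],[0,0,0,0,0]]]'; python3 - <<'E'
from h import *
s=get_state();print(R.from_quat(s['tcp_rot']).as_matrix().round(3))
im=viewer.read_camera('wrist'); cv2.imwrite('pics/w1.png',im)
for r in viewer.pinpoint('wrist','edge_open')[:3]:
    u,v=r['xy'][0]*640,r['xy'][1]*480; print(r['confidence'],u,v,at('wrist',u,v,.05))
E
```

```text
time: 2.0
eef_pos: [0.4339, -0.3995, 0.2316]
tcp_rot: [1.0, 0.013, 0.0, 0.0]
contact_force: [0.1, -0.5, -0.0]
opening: 0.001
finger_force: 0.0
time: 3.0
eef_pos: [0.4801, -0.051, 0.1992]
tcp_rot: [1.0, 0.015, -0.002, -0.001]
contact_force: [-0.0, -0.0, 0.2]
opening: 0.0
finger_force: 0.0
[[ 1.     0.03  -0.004]
 [ 0.03  -1.     0.002]
 [-0.004 -0.002 -1.   ]]
0.84 292.608 139.67999999999998 [ 0.53615393 -0.03506072  0.05      ]
0.5 435.584 223.392 [ 0.47880739 -0.14085672  0.05      ]
```

View pics/w1.png

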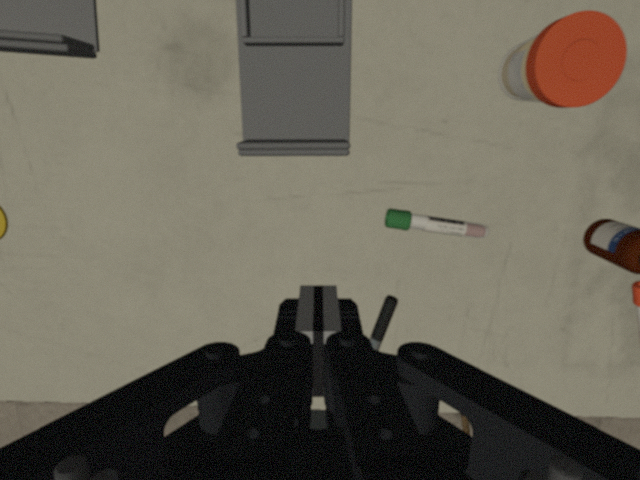

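The wrist view shows the open tray's lip at pixels (237,142)–(350,140), square to the tool. I'll descend in front of it and push.

```bash
python3 -m handwheel '[[[0,0,-0.02,0.02,0],[0,0,0,0.035,0],[0,0,0,0.035,0],[0,0,0,0.035,0],[0,0,0,0.03,0],[0,0,0,0.01,0],[0,0,0,0,0],[0,0.015,0,0,0],[0,0.01,0,0,0],[0,0.008,0,0,0],[0,0.008,0,0,0],[0,0.008,0,0,0]]]'; python3 -m handwheel '[[[0,0.008,0,0,0],[0,0.008,0,0,0],[0,0.008,0,0,0],[0,0,0,0,0]]]'
```

```text
time: 4.1
eef_pos: [0.5316, -0.0337, 0.0376]
tcp_rot: [1.0, 0.013, 0.001, 0.0]
contact_force: [-2.1, -0.3, 0.9]
opening: 0.004
finger_force: 1.0
time: 4.43
eef_pos: [0.5564, -0.0328, 0.0367]
tcp_rot: [1.0, 0.013, 0.001, 0.0]
contact_force: [0.1, 0.1, -0.6]
opening: -0.003
finger_force: 0.0
```

```bash
python3 -m handwheel '[[[0,0.004,0,0,0],[0,0.004,0,0,0],[0,0.003,0,0,0]]]'; python3 -m handwheel '[[[0,0.003,0,0,0],[0,0.003,0,0,0]]]';python3 -m handwheel '[[[0,0.003,0,0,0]]]'
```

```text
time: 4.68
eef_pos: [0.5652, -0.0322, 0.036]
tcp_rot: [1.0, 0.013, -0.0, -0.0]
contact_force: [-2.0, 0.7, 0.7]
opening: 0.002
finger_force: 0.9
time: 4.85
eef_pos: [0.5695, -0.0321, 0.0359]
tcp_rot: [1.0, 0.013, -0.003, -0.0]
contact_force: [-11.6, -0.9, 9.3]
opening: -0.001
finger_force: 6.0
time: 4.93
eef_pos: [0.5696, -0.032, 0.0358]
tcp_rot: [1.0, 0.014, -0.008, -0.0]
contact_force: [-22.1, -1.3, 16.7]
opening: -0.001
finger_force: 10.8
```

```bash
python3 -m handwheel '[[[0,-0.006,0,0,0],[0,-0.012,0,0,0],[0,-0.02,0,0,0],[0,0,0,-0.03,0],[0,0,0,-0.035,0],[0,0,0,-0.035,0],[0,0,0,-0.035,0],[0,0,0,-0.03,3.8],[0,0,0,0,3.8],[0,0,0,0,0]]]'; python3 - <<'E'
from h import *
s=get_state();print(s['eef_pos'],R.from_quat(s['tcp_rot']).as_matrix().round(3))
cv2.imwrite('pics/w2.png',viewer.read_camera('wrist'))
E
python3 -m handwheel '[[[0,-0.006,-0.032,0,0],[0,-0.006,-0.032,0,0],[0,-0.006,-0.032,0,0],[0,-0.006,-0.032,0,0],[0,-0.006,-0.032,0,0],[0,-0.006,-0.032,0,0],[0,-0.006,-0.032,0,0],[0,-0.006,-0.032,0,0],[0,-0.006,-0.032,0,0],[0,-0.006,-0.032,0,0],[0,-0.006,-0.032,0,0],[0,-0.004,-0.03,0,0]]]';python3 -m handwheel '[[[0,0,0,0,0],[0,0,0,0,0]]]'; python3 - <<'E'
from h import *
s=get_state();print(s['eef_pos'],R.from_quat(s['tcp_rot']).as_matrix().round(3))
im=viewer.read_camera('wrist'); cv2.imwrite('pics/w3.png',im)
for r in viewer.pinpoint('wrist','edge_cup')[:3]:
    u,v=r['xy'][0]*640,r['xy'][1]*480; print(r['confidence'],u,v,at('wrist',u,v,.05))
E
```

```text
time: 5.77
eef_pos: [0.5385, -0.0337, 0.2048]
tcp_rot: [0.999, -0.054, 0.004, 0.001]
contact_force: [-0.8, 0.1, -0.1]
opening: -0.001
finger_force: 0.0
[ 0.5384735  -0.03365202  0.20480783] [[ 0.994 -0.108  0.008]
 [-0.108 -0.994 -0.002]
 [ 0.008  0.001 -1.   ]]
time: 6.82
eef_pos: [0.5061, 0.3556, 0.1988]
tcp_rot: [0.999, -0.052, -0.001, 0.001]
contact_force: [-0.2, -0.1, -1.0]
opening: 0.001
finger_force: 0.0
time: 6.98
eef_pos: [0.5063, 0.355, 0.1989]
tcp_rot: [0.999, -0.051, -0.001, 0.001]
contact_force: [-0.3, -0.5, 0.3]
opening: -0.0
finger_force: 0.0
[0.50634148 0.35501948 0.19888825] [[ 0.995 -0.103 -0.003]
 [-0.103 -0.995 -0.002]
 [-0.003  0.002 -1.   ]]
0.86 301.632 125.42399999999999 [0.5720823 0.3574982 0.05     ]
```

View pics/w2.png

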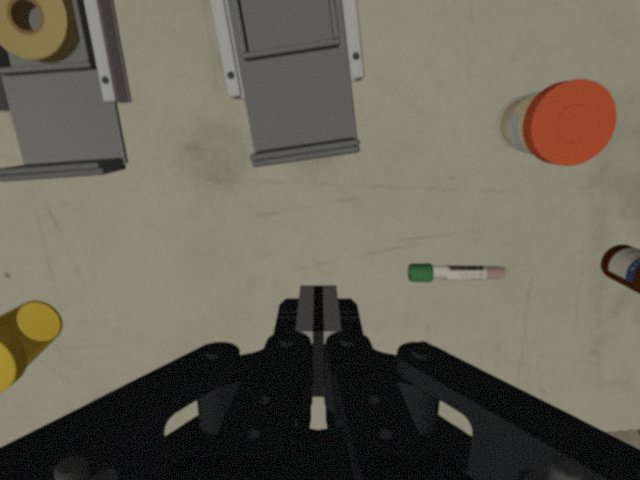

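View pics/w3.png

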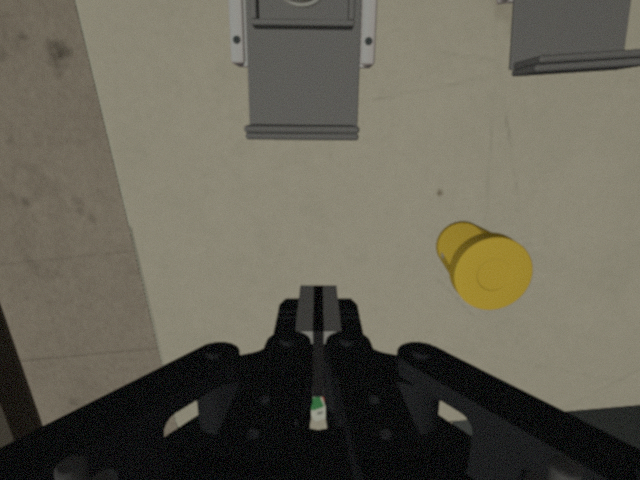

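The empty tray is home: its screw-to-lip gap (about 85 px) matches the cup tray's, and contact was firm at the stop. The cup lip is at pixels (246,127)–(358,127), square to the tool. Next I'll hook behind it.

```bash
python3 -m handwheel '[[[0,0.03,-0.003,0,0],[0,0.03,-0.003,0,0],[0,0.0295,-0.003,0,0],[0,0,0,0.01,0],[0,0,0,0.035,0],[0,0,0,0.035,0],[0,0,0,0.035,0],[0,0,0,0.03,0],[0,0,0,0.018,0],[0,0,0,0,0],[0,0,0,0,0]]]'; python3 -m handwheel '[[[0,-0.004,0,0,0],[0,-0.004,0,0,0],[0,-0.003,0,0,0],[0,-0.003,0,0,0],[0,-0.003,0,0,0],[0,-0.004,0,0,0],[0,-0.005,0,0,0]]]'
```

```text
time: 8.0
eef_pos: [0.5964, 0.3519, 0.0366]
tcp_rot: [0.999, -0.054, -0.002, 0.001]
contact_force: [-0.6, 0.5, 0.7]
opening: -0.001
finger_force: 0.0
time: 8.58
eef_pos: [0.5726, 0.3566, 0.0395]
tcp_rot: [0.999, -0.053, 0.002, -0.001]
contact_force: [1.5, -0.8, 1.9]
opening: 0.003
finger_force: 1.0
```

```bash
python3 -m handwheel '[[[0,-0.005,0,0.001,0],[0,-0.006,0,0.001,0],[0,-0.006,0,0.001,0],[0,-0.006,0,0.001,0],[0,-0.006,0,0,0],[0,-0.006,0,0,0],[0,-0.006,0,0,0],[0,-0.006,0,0,0],[0,-0.006,0,0,0],[0,-0.006,0,0,0],[0,-0.006,0,0,0],[0,-0.005,0,0,0]]]'; python3 -m handwheel '[[[0,-0.004,0,0,0],[0,-0.003,0,0,0],[0,-0.003,0,0,0]]]'
```

```text
time: 9.58
eef_pos: [0.5011, 0.3637, 0.0341]
tcp_rot: [0.999, -0.053, -0.0, 0.0]
contact_force: [1.8, 0.5, -1.8]
opening: -0.001
finger_force: 0.9
time: 9.83
eef_pos: [0.4917, 0.3647, 0.0343]
tcp_rot: [0.999, -0.053, -0.0, 0.0]
contact_force: [1.9, 0.8, -1.2]
opening: 0.001
finger_force: 0.8
```

```bash
python3 -m handwheel '[[[0,-0.003,0,0,0],[0,-0.002,0,0,0]]]'; python3 -m handwheel '[[[0,-0.002,0,0,0],[0,-0.002,0,0,0]]]'
```

```text
time: 10.0
eef_pos: [0.4867, 0.3653, 0.0343]
tcp_rot: [0.999, -0.053, -0.0, 0.0]
contact_force: [1.2, -0.0, -1.1]
opening: 0.002
finger_force: 0.8
time: 10.17
eef_pos: [0.483, 0.3657, 0.0343]
tcp_rot: [0.999, -0.054, -0.0, 0.0]
contact_force: [0.9, 0.9, -1.6]
opening: 0.0
finger_force: 0.8
```

```bash
python3 -m handwheel '[[[0,-0.002,0,0,0],[0,-0.002,0,0,0]]]'; python3 -m handwheel '[[[0,-0.002,0,0,0],[0,-0.002,0,0,0]]]'
```

```text
time: 10.33
eef_pos: [0.4817, 0.3659, 0.0345]
tcp_rot: [0.999, -0.053, 0.004, -0.0]
contact_force: [12.7, -1.7, -9.0]
opening: -0.0
finger_force: 6.4
time: 10.5
eef_pos: [0.4817, 0.366, 0.0347]
tcp_rot: [0.999, -0.052, 0.009, -0.001]
contact_force: [23.3, -4.2, -16.2]
opening: -0.001
finger_force: 11.5
```

The tray is at its stop. I'll ease off, lift clear and check.

```bash
python3 -m handwheel '[[[0,0.004,0,0,0],[0,0.006,0,0,0],[0,0.006,0,0,0],[0,0,0,0,0],[0,0,0,-0.02,0],[0,0,0,-0.035,0],[0,0,0,-0.035,0],[0,0,0,-0.04,0],[0,0,0,-0.035,0],[0,-0.03,0.03,0,0],[0,-0.02,0.03,0,0],[0,0,0,0,0]]]'; python3 - <<'E'
from h import *
im=viewer.read_camera('top')[150:345,110:380]
cv2.imwrite('pics/e1.png',cv2.resize(im,None,fx=2.9,fy=2.9,interpolation=cv2.INTER_CUBIC))
im=viewer.read_camera('side')[150:350,190:400]
cv2.imwrite('pics/e2.png',cv2.resize(im,None,fx=2.9,fy=2.9,interpolation=cv2.INTER_CUBIC))
E
```

```text
time: 11.5
eef_pos: [0.4296, 0.3078, 0.1971]
tcp_rot: [0.999, -0.053, -0.004, 0.002]
contact_force: [0.6, 0.6, -2.4]
opening: 0.004
finger_force: 0.0
```

View pics/e1.png

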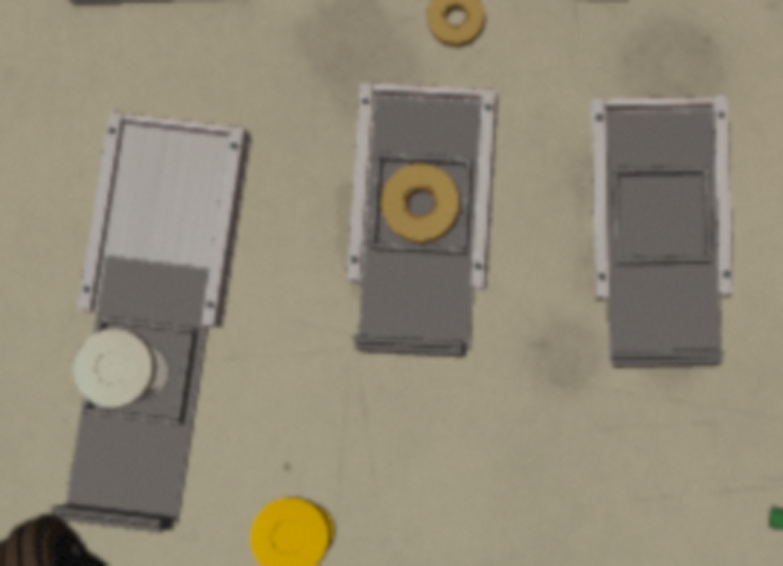

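View pics/e2.png

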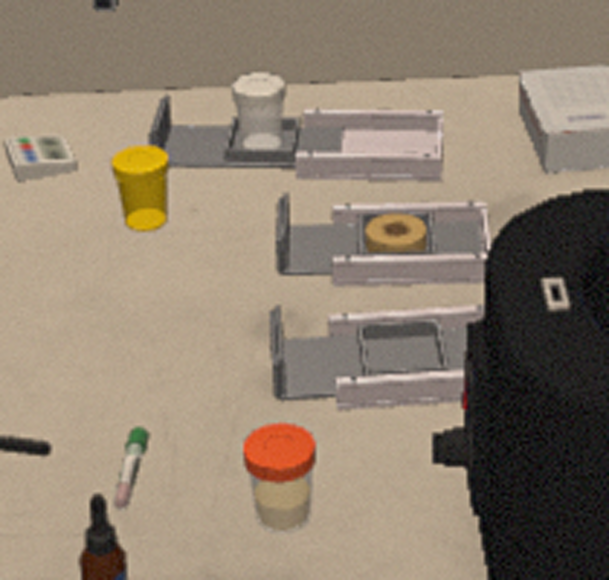

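The top crop shows the cup tray drawn out (lip near 115,517), with the cup upright in its pocket near (115,368). The tape tray (lip at 410,345) and empty tray (665,358) are home, and the side view shows the bystanders where they were. The gripper is clear.

```bash
python3 -c "
from plant import sign_off
print(sign_off())"
```

```text
the job is handed in; nothing more can be done
None
```

I pushed the empty tray fully home first, then drew the cup tray out to its stop with the cup still standing in its pocket; the tape tray stayed shut, nothing else was moved, and the job is handed in.

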